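Load the headspace sampler tray in running order

TASK

Load the four sealed vials from the clip-together stand into the sampler tray, keeping their running order: the vial nearest the stand's end stop (the end block with the black thumbscrew) goes into the tray well nearest the D-handle, the next vial in the row into the next well, and so on to the last. Never tip a vial over; leave each one standing upright, fully down in its well, and let go.

Things in the scene. Friction and masses are not known exactly. Their poses are not given: they have to be found in the camera images.
- vial_tall_crimp: loose sealed amber glass vial, 75 mm tall, flat aluminium crimp cap (21 mm across, 8 mm high); round body 23 mm in diameter up to 62 mm above the bottom, then neck and cap. Origin: centre of the underside, z up. Starts upright in some module of the stand, bottom 10 mm and top 85 mm above the bench.
- vial_tall_screw: loose sealed amber glass vial, 75 mm tall, narrower knurled dark steel screw cap (18 mm across, 12 mm high); round body 23 mm in diameter up to 58 mm above the bottom, then neck and cap. Origin: centre of the underside, z up. Starts upright in some module of the stand, bottom 10 mm and top 85 mm above the bench.
- vial_short_crimp: loose sealed amber glass vial, 46 mm tall, flat aluminium crimp cap (21 mm across, 8 mm high); round body 23 mm in diameter up to 33 mm above the bottom, then neck and cap. Origin: centre of the underside, z up. Starts upright in some module of the stand, bottom 10 mm and top 56 mm above the bench.
- vial_short_screw: loose sealed amber glass vial, 46 mm tall, narrower knurled dark steel screw cap (18 mm across, 12 mm high); round body 23 mm in diameter up to 29 mm above the bottom, then neck and cap. Origin: centre of the underside, z up. Starts upright in some module of the stand, bottom 10 mm and top 56 mm above the bench.
- module_a: one of four identical fixed white one-well modules, 46 x 47.5 x 22 mm, clipped side by side at 48 mm pitch into a straight row (the stand); holds vial_tall_crimp at the start. Origin: centre of its underside, 4 mm above the bench; z up, y along the row. Central round well 28 mm wide, 16 mm deep, mouth chamfered 5 mm wide; well floor 10 mm, top face 26 mm above the bench.
- module_b: one of four identical fixed white one-well modules, 46 x 47.5 x 22 mm, clipped side by side at 48 mm pitch into a straight row (the stand); holds vial_tall_screw at the start. Origin: centre of its underside, 4 mm above the bench; z up, y along the row. Central round well 28 mm wide, 16 mm deep, mouth chamfered 5 mm wide; well floor 10 mm, top face 26 mm above the bench.
- module_c: one of four identical fixed white one-well modules, 46 x 47.5 x 22 mm, clipped side by side at 48 mm pitch into a straight row (the stand); holds vial_short_crimp at the start. Origin: centre of its underside, 4 mm above the bench; z up, y along the row. Central round well 28 mm wide, 16 mm deep, mouth chamfered 5 mm wide; well floor 10 mm, top face 26 mm above the bench.
- module_d: one of four identical fixed white one-well modules, 46 x 47.5 x 22 mm, clipped side by side at 48 mm pitch into a straight row (the stand); holds vial_short_screw at the start. Origin: centre of its underside, 4 mm above the bench; z up, y along the row. Central round well 28 mm wide, 16 mm deep, mouth chamfered 5 mm wide; well floor 10 mm, top face 26 mm above the bench.
- end_stop: fixed aluminium block, 48 x 17 x 26 mm, with a black thumbscrew on top (17 mm across, top 43 mm above the bench), at the first end of the row of modules, which may be either end; the other end has a low plain plate. Origin: centre of its underside, in line with the row; module centres lie 34, 82, 130 and 178 mm from it, first to last.
- tray: fixed grey block, 56 x 196 mm, with four wells in a row and a flat steel D-handle (14 mm high, reaching to y = +134 mm). Origin: centre of the underside, on the bench; z up, y along the row to the handle. Well centres at x = 0, y = +72 (first), +24, -24, -72 mm. Wells round, 28 mm wide, 16 mm deep, mouths chamfered 5 mm wide; floors 10 mm, top face 26 mm above the bench.
There are look-alikes about, which are no part of the job. What is shaped like the vial_short_crimp but purple or red is not meant.

How it is judged:
By the outcome, as a careful person would: the job done as asked, in the order asked, and still so for the second after the job is handed in, with the robot touching nothing.
It also fails if it takes over 96 s, if anything falls off the work surface, if the arm or the gripper's body presses on something with over 40 N, if the wrist force passes 120 N, or if a joint passes its speed limit or range.

ROBOT

A 6-joint arm with a two-finger parallel gripper is mounted at the origin on a cart in front of the work surface, level with it; the furniture and walls round the work are solid. World frame = base frame: x ahead of the robot, y to its left, z up, the work surface at z = 0. Lengths are in m, angles in rad, forces in N, time in s.
With the tool pointing down it reaches from about 0.425 to 0.95 m from the base axis. Payload 14.7 kg.
Tool frame: the origin (TCP) lies midway between the tips of the shut fingers; the grasp point (between the pads) lies 19 mm behind it; z points along the fingers, y is the line along which they close (so a half turn about z gives the same grasp; the last joint's range is limited). The gripper opens to 85 mm and grips with 20 to 120 N. Pads are 22 mm wide; open, the fingers measure 114 mm over their backs; the gripper's body (76 mm by 85 mm) begins 54 mm behind the grasp point. The pads swing forward as they close: fully open they stand 13 mm farther back than shut.
Start: joints at [-1.196, 0.48, 1.596, -0, 1.065, -0.047], TCP at [0.266, -0.593, 0.231] pointing down, gripper open.
Joint ranges: [-2.75, 2.75], [-0.82, 2.05], [0.23, 2.67], [-1.56, 4.7], [0.09, 2.69], [-2.92, 2.92]. Speed limits (rad/s): [1.89, 1.89, 2.39, 3.01, 3.01, 3.01].

INTERFACE

Orientations are given as a rotation vector (axis times angle).
In Python, from station import robot, grab_frame, camera_model, spotter gives the robot as it stands.
- The arm moves only by the shell command python3 -m jog 'ROWS' [FORCE]. ROWS is JSON, a list of rows, each a list of 5 numbers: the shift along the tool's x, y, z each as a share of 25 mm, from -1 to 1, then the turn about the tool's z as a share of 4 degrees, from -1 to 1, then the closure, from 0 (fully open) to 1 (shut). A call has 1 to 10 rows; each row shifts and turns the commanded pose from where the row before left it, along the tool's axes as they then stand; what a row does not reach is not made up. A row lasts 1/12 s, in which the tool goes at most 41.7 mm and 7.16 degrees, less where a joint would pass 70% of its speed; a pose out of reach is approached as far as the arm can. A call with a number of a shift or a turn outside -1 to 1 is refused whole. A call with a gripper value outside its range is refused whole. The fingers move at their own pace and stop on an object; FORCE is the grip in N (left out, the last holds). Time passes only in rows, so rows that do not move let the fingers close. It gives the time, the measured TCP pose, the force, the opening and the grip force at its end, in the units of the state.
- robot.observe(): the state, without advancing time (a new reading comes with each control period).
- grab_frame(name): name is "side" or "top" or "wrist"; returns (picture, depth): 400x640x3 uint8, red, green, blue; 400x640 float32, m along the optical axis (not along the pixel's ray), 0 where there is no reading.
- camera_model(name): a dict with "fx", "fy", "cx", "cy" (pixels), "k1" (the pictures are not rectified: a ray, as slopes to the right and down, at radius r is drawn at 1 + k1 r^2 times it, then the intrinsics apply), "R" (3x3) and "t" (3): a world point X has camera coordinates R X + t; the wrist camera has in their place "tool_from_camera" (4x4, takes a point from camera to tool coordinates, whose origin is the TCP and whose axes are the flange's). Camera axes: x right, y down, z forward; pixel columns grow to the right and rows downward; lengths in m; the calibration is good to about 2 mm. A picture is of the moment at which its call begins: read the wrist's pose just before it. camera_model takes no time and is no camera call.
- robot.sign_off(): hands the job in; it is judged then, once.
Trained networks look in the newest picture that a camera, given by its name, has taken for a name from the list of things; names that differ only in an ending like _2 or _b are one class to them, and where a whole thing is asked for, a point or a joint stands for the part that bears it (a point fixed in the world has none). Each returns a list of dicts, best first, with "score" (0 to 1); they miss things now and then, are a little off and sometimes report something else, mostly with a low value. They report only what shows in the picture. A call takes as long as a camera call. They do not tell look-alikes from the thing itself.
- spotter.spot_in(label, camera): "box" ([left, top, right, bottom] in pixels, round what is visible of it).
- spotter.masks_of(label, camera): "pixels" (400x640 bool, what is visible of it) and "box" ([left, top, right, bottom] in pixels, round what is visible of it).
The state is a dict: "t": time; "joint_pos": joint angles; "qvel": joint speeds; "joint_torque": joint torques, N m; "tcp_pos": TCP position; "tool_rot": TCP orientation; "ft_force": force on the tool from outside, world axes, zero at the start; "ft_torque": the same for the moment, N m; "grip_width": finger opening in m; "grip_force": force on a finger pad.
Only numpy, scipy, OpenCV 4.12 (cv2) and the standard library are available. Lean on these libraries where they do the work, as an engineer would, in place of code of your own. Each camera call takes 0.05 s, during which the arm holds its last target. There are 200 camera calls.

## Working session

There is one attempt and no reset: what is moved stays moved. The work goes in short steps, Python scripts to look and compute and a shell command to move; the robot and the scene stay as the last step left them, time stands still between calls to the robot, and variables do not carry over. Pictures are saved under pics/ and viewed, at most 17 in all, crops included, and the job is handed in when it is done.

```bash
mkdir -p pics; ls
python3 - <<'E'
from station import robot, grab_frame, camera_model, spotter
import cv2,numpy as np
print(robot.observe())
for n in ("top","side"):
    p,d=grab_frame(n); cv2.imwrite(f"pics/{n}0.png",p[:,:,::-1]); np.savez(f"{n}0.npz",p=p,d=d)
    print(n,camera_model(n))
print(camera_model("wrist"))
E
```

```text
pics
{'t': 0.0, 'joint_pos': array([-1.19556995e+00,  4.80849554e-01,  1.59688471e+00, -3.30500144e-06,
        1.06508480e+00, -4.66000385e-02]), 'qvel': array([ 0.00041058, -0.00031918,  0.00154208,  0.00073991, -0.00092212,
        0.0004524 ]), 'joint_torque': array([-8.55691524e-04, -9.50652981e+01, -4.30172753e+01, -2.02186351e-05,
        1.23695447e-02, -2.35368810e-05]), 'tcp_pos': array([ 0.26599318, -0.59262666,  0.23065685]), 'tool_rot': array([-3.07079224e+00, -6.57450972e-01,  3.19473750e-04]), 'ft_force': array([-0.05150333,  0.76752973, -1.24905698]), 'ft_torque': array([-0.00666047, -0.01641328, -0.00829835]), 'grip_force': 0.0, 'grip_width': 0.08571960743979899}
top {'fx': 424.6873515490061, 'fy': 424.6873515490061, 'cx': 318.54748657941343, 'cy': 210.8603966512551, 'k1': -0.07151708194812725, 'R': array([[-0.0185672 , -0.99962775, -0.01999051],
       [-0.98713222,  0.02150385, -0.15845368],
       [ 0.15882457,  0.01679123, -0.98716402]]), 't': array([-0.05503391,  0.44526552,  0.9928122 ])}
side {'fx': 397.3427700063132, 'fy': 397.3427700063132, 'cx': 315.46000441519925, 'cy': 200.03765337957998, 'k1': -0.013020061922254664, 'R': array([[-0.93287782, -0.35962579, -0.02020555],
       [-0.17878988,  0.51102362, -0.84076693],
       [ 0.31268698, -0.78072028, -0.54102005]]), 't': array([0.37161677, 0.16770797, 0.67446042])}
{'fx': 350.20826982409676, 'fy': 350.20826982409676, 'cx': 317.76084614384774, 'cy': 195.53080188607666, 'k1': -0.06227570152997693, 'tool_from_camera': array([[ 1.86804089e-03, -9.50681748e-01, -3.10162416e-01,
         8.04801372e-02],
       [ 9.99998252e-01,  1.79907431e-03,  5.08412742e-04,
        -8.85090201e-04],
       [ 7.46665193e-05, -3.10162824e-01,  9.50683447e-01,
        -1.42852359e-01],
       [ 0.00000000e+00,  0.00000000e+00,  0.00000000e+00,
         1.00000000e+00]])}
```

View pics/top0.png

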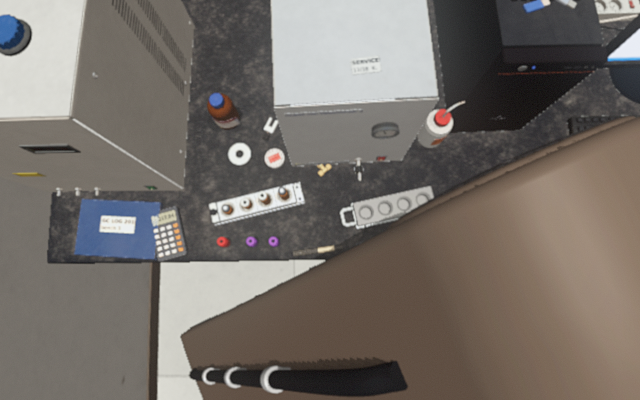

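View pics/side0.png

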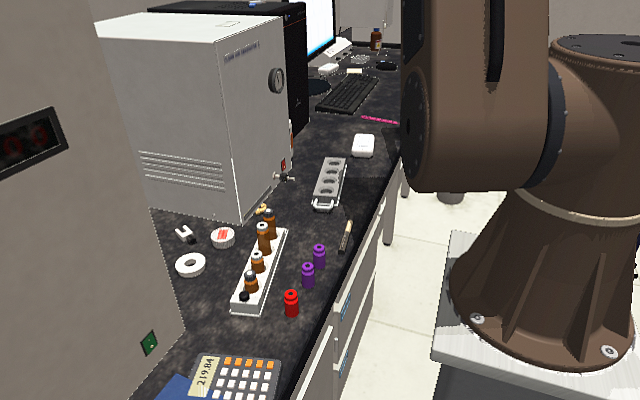

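The thumbscrew is at the left end of the stand (213,209 in top). The tray is at about (395,205), with its handle at the left (348,215). Red and purple look-alikes stand at (222–273,241).

```bash
cat > h.py <<'E'
import numpy as np,cv2
from station import robot, grab_frame, camera_model, spotter
from scipy.spatial.transform import Rotation as Ro
def ray(m,u,v):
    xd=(np.asarray(u,float)-m["cx"])/m["fx"];yd=(np.asarray(v,float)-m["cy"])/m["fy"]
    x,y=xd,yd
    for _ in range(8):
        f=1+m["k1"]*(x*x+y*y);x,y=xd/f,yd/f
    return np.stack([x,y,np.ones_like(x)],-1)
def pose(m,st=None):
    """camera->world R,c"""
    if "R" in m: return m["R"].T,-m["R"].T@m["t"]
    T=m["tool_from_camera"];Rt=Ro.from_rotvec(st["tool_rot"]).as_matrix()
    return Rt@T[:3,:3],Rt@T[:3,3]+st["tcp_pos"]
def cloud(m,d,st=None):
    v,u=np.mgrid[:400,:640];R,c=pose(m,st)
    P=ray(m,u,v)*d[...,None]@R.T+c;P[d==0]=np.nan;return P
def onz(m,u,v,z,st=None):
    R,c=pose(m,st);r=ray(m,u,v)@R.T;return c+r*((z-c[2])/r[...,2])[...,None]
E
python3 - <<'E'
from h import *
m=camera_model("top");z=np.load("top0.npz");p,d=z["p"],z["d"]
P=cloud(m,d)
c=p[165:260,195:455];cv2.imwrite("pics/topz.png",cv2.resize(c,None,fx=3,fy=3,interpolation=cv2.INTER_CUBIC)[:,:,::-1])
for l in ("vial_tall_crimp","vial_tall_screw","vial_short_crimp","vial_short_screw","module_a","end_stop","tray"):
    for r in spotter.masks_of(l,"top")[:5]:
        q=P[r["pixels"]];q=q[~np.isnan(q[:,0])]
        zt=np.percentile(q[:,2],95);t=q[q[:,2]>zt-.006]
        print(l,round(r["score"],2),np.round(r["box"]),"ztop",zt.round(3),"topmean",t.mean(0).round(3),"all",q.mean(0).round(3))
        if l in("tray",):
            t=q[abs(q[:,2]-.026)<.006,:2].astype(np.float32); print(len(t),cv2.minAreaRect(t))
E
```

```text
vial_tall_screw 0.58 [278. 186. 288. 198.] ztop 0.087 topmean [0.488 0.02  0.085] all [0.485 0.019 0.068]
vial_short_crimp 0.52 [249. 239. 256. 246.] ztop 0.049 topmean [0.374 0.1   0.046] all [0.373 0.097 0.038]
vial_short_crimp 0.41 [218. 238. 231. 246.] ztop 0.049 topmean [0.374 0.169 0.046] all [0.373 0.167 0.037]
module_a 0.8 [275. 186. 296. 208.] ztop 0.029 topmean [0.485 0.021 0.027] all [0.484 0.021 0.025]
module_a 0.66 [235. 194. 255. 217.] ztop 0.03 topmean [0.466 0.115 0.027] all [0.463 0.114 0.024]
module_a 0.61 [220. 197. 237. 225.] ztop 0.029 topmean [0.455 0.161 0.027] all [0.453 0.161 0.024]
module_a 0.58 [256. 189. 276. 214.] ztop 0.029 topmean [0.473 0.064 0.026] all [0.473 0.063 0.025]
tray 0.57 [340. 188. 434. 227.] ztop 0.029 topmean [ 0.456 -0.236  0.029] all [ 0.452 -0.226  0.022]
1243 ((0.4522325396537781, -0.23078462481498718), (0.0570041686296463, 0.23108908534049988), 11.445717811584473)
tray 0.22 [274. 184. 297. 208.] ztop 0.03 topmean [0.486 0.02  0.03 ] all [0.484 0.019 0.026]
246 ((0.4873015284538269, 0.020545005798339844), (0.04626620188355446, 0.04906387999653816), 12.763917922973633)
```

View pics/topz.png

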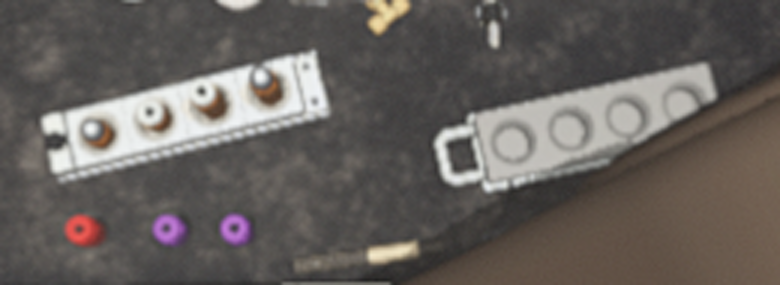

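```bash
cat >> h.py <<'E'
def go(x,y,z,yaw=None,st=None):
    """rows needed: shifts in 25mm units in current tool axes, turn in units of 4deg"""
    st=st or robot.observe();R=Ro.from_rotvec(st["tool_rot"]).as_matrix()
    s=R.T@(np.array([x,y,z])-st["tcp_pos"])/.025
    cur=np.degrees(np.arctan2(R[1,0],R[0,0]))
    t=0 if yaw is None else -((yaw-cur+180)%360-180)/4
    print("tcp",st["tcp_pos"].round(4),"yaw",cur.round(2),"tilt",np.round(R[:2,2],4),"shift",s.round(2),"turn",round(t,2),"g",round(st["grip_width"],4),round(st["grip_force"],1))
E
python3 - <<'E'
from h import *
m=camera_model("top");z=np.load("top0.npz");P=cloud(m,z["d"])
q=P[~np.isnan(P[...,0])]
for y0 in np.arange(-.6,.5,.1):
    for x0 in np.arange(.35,.75,.05):
        s=q[(abs(q[:,1]-y0)<.05)&(abs(q[:,0]-x0)<.025)]
        print("%5.2f"%(s[:,2].max() if len(s)>3 else np.nan),end=" ")
    print("y",y0.round(2))
for u,v in((218,230),(226,208),(245,205),(263,196),(283,191),(366,212),(385,208),(404,204),(421,199)):
    pass
# vial tops & red one
for n,b in dict(v1=(220,199,236,216),v2=(237,195,252,212),v3=(256,188,271,206),v4=(276,184,292,200)).items():
    s=P[b[1]:b[3],b[0]:b[2]].reshape(-1,3);zt=np.nanpercentile(s[:,2],98);t=s[s[:,2]>zt-.006];print(n,zt.round(3),t.mean(0).round(4),len(t))
# end stop, tray ends
T=P[186:230,336:440].reshape(-1,3);T=T[abs(T[:,2]-.026)<.006]
b=T[T[:,1]<-.14];
print(cv2.minAreaRect(b[:,:2].astype(np.float32)))
for u,v in((366,212),(385,208),(404.3,204),(422,199)): print(onz(m,u,v,.026).round(4))
go(.45,-.23,.23,102)
E
```

```text
nan   nan   nan   nan   nan  0.01  0.38  0.38 y -0.6
  nan   nan   nan   nan  0.01  0.01  0.38  0.38 y -0.5
  nan   nan   nan  0.01  0.01  0.14  0.38  0.38 y -0.4
  nan  0.01  0.03  0.03  0.39  0.39  0.39  0.39 y -0.3
 0.92  0.03  0.03  0.05  0.39  0.39  0.39  0.39 y -0.2
 0.02  0.02  0.03  0.01  0.39  0.39  0.39  0.39 y -0.1
 0.05  0.05  0.03  0.09  0.39  0.39  0.39  0.39 y -0.0
 0.05  0.05  0.09  0.09  0.02  0.02  0.06  0.11 y 0.1
 0.05  0.05  0.06  0.03  0.01  0.02  0.10  0.13 y 0.2
 0.02  0.02  0.02  0.51  0.51  0.51  0.53  0.51 y 0.3
 0.02  0.02  0.02  0.51  0.51  0.54  0.54  0.51 y 0.4
v1 0.058 [0.4543 0.1601 0.0563] 50
v2 0.058 [0.467  0.1132 0.0565] 57
v3 0.088 [0.4765 0.0663 0.0854] 64
v4 0.087 [0.4878 0.0203 0.0853] 50
((0.45445337891578674, -0.24175363779067993), (0.0570041686296463, 0.21052740514278412), 11.445717811584473)
[ 0.4402 -0.1794  0.026 ]
[ 0.449  -0.2262  0.026 ]
[ 0.4579 -0.2738  0.026 ]
[ 0.4694 -0.3179  0.026 ]
tcp [ 0.2661 -0.593   0.2312] yaw 24.17 tilt [-0.0001  0.0001] shift [ 12.66 -10.24   0.05] turn -19.46 g 0.0852 0.0
```

Run:
```python
from h import *
for n in("top","side"):
    m=camera_model(n);z=np.load(n+"0.npz");P=cloud(m,z["d"]);q=P[~np.isnan(P[...,0])]
    for y0 in np.arange(-.4,.34,.04):
        o=[]
        for lo,hi in((.035,.06),(.06,.1),(.1,.15),(.15,.25),(.25,.45)):
            s=q[(abs(q[:,1]-y0)<.02)&(q[:,2]>lo)&(q[:,2]<hi)&(q[:,0]>.5)&(q[:,0]<.8)]
            o.append(np.percentile(s[:,0],2) if len(s)>5 else np.nan)
        print(n,y0.round(2),np.round(o,3))
```

```text
top -0.4 [0.64  0.641 0.639 0.64  0.639]
top -0.36 [0.603 0.604 0.607 0.636   nan]
top -0.32 [0.607 0.607 0.612   nan   nan]
top -0.28 [0.571 0.57  0.571 0.571 0.571]
top -0.24 [0.566 0.567 0.569 0.569 0.57 ]
top -0.2 [0.566 0.568 0.567 0.553 0.555]
top -0.16 [0.519 0.536 0.567 0.566 0.566]
top -0.12 [0.567 0.566 0.567 0.565 0.565]
top -0.08 [0.565 0.565 0.565 0.563 0.564]
top -0.04 [0.564 0.564 0.563 0.562 0.562]
top -0.0 [0.563 0.563 0.563 0.561 0.562]
top 0.04 [nan nan nan nan nan]
top 0.08 [nan nan nan nan nan]
top 0.12 [0.676 0.677   nan   nan   nan]
top 0.16 [0.668 0.668 0.677   nan   nan]
top 0.2 [0.671 0.671 0.679   nan   nan]
top 0.24 [nan nan nan nan nan]
top 0.28 [0.505 0.505 0.506 0.506 0.506]
top 0.32 [0.504 0.502 0.505 0.506 0.505]
side -0.4 [  nan   nan 0.639 0.639 0.639]
side -0.36 [0.603 0.604 0.606   nan   nan]
side -0.32 [nan nan nan nan nan]
side -0.28 [0.571 0.571 0.571 0.571 0.571]
side -0.24 [0.566 0.569 0.57  0.57  0.569]
side -0.2 [0.566 0.567 0.568 0.553 0.554]
side -0.16 [0.516 0.566 0.567 0.567 0.554]
side -0.12 [0.566 0.565 0.566 0.565 0.566]
side -0.08 [0.564 0.564 0.564 0.564 0.564]
side -0.04 [0.562 0.563 0.563 0.563 0.563]
side -0.0 [0.563 0.563 0.563 0.563 0.563]
side 0.04 [nan nan nan nan nan]
side 0.08 [nan nan nan nan nan]
side 0.12 [nan nan nan nan nan]
side 0.16 [nan nan nan nan nan]
side 0.2 [nan nan nan nan nan]
side 0.24 [nan nan nan nan nan]
side 0.28 [0.507 0.506 0.506 0.506 0.505]
side 0.32 [0.503 0.503 0.506 0.506 0.506]
```

```bash
python3 -m jog '[[0.6,-0.5,0,-1,0],[0.6,-0.5,0,-1,0],[0.7,-0.4,0,-1,0],[0.7,-0.4,0,-1,0],[0.8,-0.4,0,-1,0],[0.8,-0.4,0,-1,0],[0.8,-0.3,0,-1,0],[0.8,-0.3,0,-1,0],[0.8,-0.3,0,-1,0],[0.8,-0.3,0,-1,0]]'; python3 -c "
from h import *
go(.45,-.28,.23,102)"
```

```text
t: 1.28
tcp_pos: [0.3388, -0.3965, 0.2314]
tool_rot: [2.658, 1.673, 0.0]
ft_force: [-0.1, -0.3, 1.2]
grip_width: 0.0854
grip_force: 0.0
tcp [ 0.3388 -0.3965  0.2314] yaw 64.37 tilt [ 0.0003 -0.0003] shift [6.13 2.   0.06] turn -9.41 g 0.0854 0.0
```

```bash
python3 -m jog '[[0.6,0.2,0,-1,0.4],[0.6,0.2,0,-1,0.4],[0.7,0.2,0,-1,0.4],[0.7,0.2,0,-1,0.4],[0.7,0.3,0,-1,0.4],[0.7,0.3,0,-1,0.4],[0.7,0.3,0,-1,0.4],[0.7,0.3,0,-1,0.4],[0.4,0.2,0,-1,0.4],[0,0,0,-0.3,0.4]]';  python3 - <<'E'
from h import *
go(.45,-.25,.23,101.5)
st=robot.observe();p,d=grab_frame("wrist");cv2.imwrite("pics/w1.png",p[:,:,::-1]);np.savez("w1.npz",p=p,d=d,a=st["tcp_pos"],b=st["tool_rot"])
E
```

```text
t: 2.12
tcp_pos: [0.4177, -0.2632, 0.2314]
tool_rot: [-1.984, -2.436, -0.001]
ft_force: [0.8, -0.2, -0.4]
grip_width: 0.0509
grip_force: 0.0
tcp [ 0.4177 -0.2632  0.2314] yaw 101.69 tilt [0.0001 0.0004] shift [0.25 1.37 0.06] turn 0.05 g 0.0509 0.0
```

View pics/w1.png

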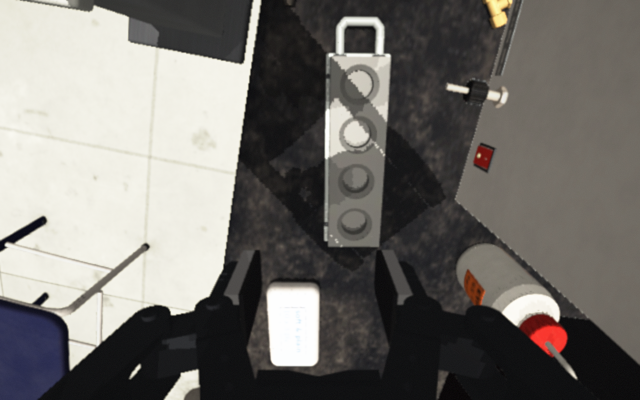

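```bash
cat >> h.py <<'E'
def wells_from_tray(P,z0=.026,tol=.004):
    m=(abs(P[...,2]-z0)<tol).astype(np.uint8)
    m&=((abs(P[...,0]-.455)<.09)&(abs(P[...,1]+.245)<.16)).astype(np.uint8)
    n,l,s,_=cv2.connectedComponentsWithStats(m);k=1+np.argmax(s[1:,4])
    q=P[l==k][:,:2].astype(np.float32);r=cv2.minAreaRect(q);return r,q
E
python3 - <<'E'
from h import *
z=np.load("w1.npz");st=dict(tcp_pos=z["a"],tool_rot=z["b"]);m=camera_model("wrist")
P=cloud(m,z["d"],st);r,q=wells_from_tray(P);print(r, np.median(P[abs(P[...,2]-.026)<.006][:,2]))
c=np.array(r[0]);b=cv2.boxPoints(r)
# long axis toward +y
e=[b[(i+1)%4]-b[i] for i in range(4)];L=max(e,key=lambda v:np.linalg.norm(v)*(1 if v[1]>0 else -1));L=L/np.linalg.norm(L)
print("yaw",np.degrees(np.arctan2(L[1],L[0])))
for k in(.072,.024,-.024,-.072):print((c+L*k).round(4))
# check: pixel well centres (eye) at floor depth
for u,v in((359,84),(357,131),(355.5,179),(353,222)):print("eye",onz(m,u,v,.020,st).round(4))
# stand via top
mt=camera_model("top");zt=np.load("top0.npz");Pt=cloud(mt,zt["d"])
s=Pt[180:232,205:305].reshape(-1,3);s=s[abs(s[:,2]-.027)<.006]
r=cv2.minAreaRect(s[:,:2].astype(np.float32));print("stand",r,cv2.boxPoints(r).round(4).tolist())
r,_=wells_from_tray(Pt,.027,.006);print("tray top",r)
E
```

```text
((0.4557773768901825, -0.24867498874664307), (0.05665988102555275, 0.19703353941440582), 11.461888313293457) 0.026330359459958846
yaw 101.4619
[ 0.4415 -0.1781]
[ 0.451  -0.2252]
[ 0.4605 -0.2722]
[ 0.4701 -0.3192]
eye [ 0.4416 -0.1775  0.02  ]
eye [ 0.4504 -0.2222  0.02  ]
eye [ 0.4607 -0.2712  0.02  ]
eye [ 0.4695 -0.319   0.02  ]
stand ((0.4703187048435211, 0.09876364469528198), (0.04935268685221672, 0.20921823382377625), 13.461601257324219) [[0.421999990940094, 0.19480000436306], [0.4706999957561493, -0.008700000122189522], [0.5187000036239624, 0.00279999990016222], [0.4699999988079071, 0.2062000036239624]]
tray top ((0.45580559968948364, -0.24843242764472961), (0.0570041686296463, 0.19689880311489105), 11.445717811584473)
```

```bash
python3 -m jog '[[0.7,0.3,0,-0.1,0.4],[1,0.4,0,-0.1,0.4],[1,0.4,0,-0.1,0.4],[1,0.4,0,-0.1,0.4],[1,0.4,0,0,0.4],[1,0.4,0,0,0.4],[1,0.4,0,0,0.4],[1,0.4,0,0,0.4],[1,0.4,0,0,0.4],[1,0.4,0,0,0.4]]';python3 -m jog '[[1,0.4,0,0,0.4],[1,0.3,0,0,0.4],[0.6,0,0,0,0.4],[0,0,0,0,0.4]]';  python3 - <<'E'
from h import *
go(.46,.07,.23,103.5)
st=robot.observe();p,d=grab_frame("wrist");cv2.imwrite("pics/w2.png",p[:,:,::-1]);np.savez("w2.npz",p=p,d=d,a=st["tcp_pos"],b=st["tool_rot"])
m=camera_model("wrist");P=cloud(m,d,st)
M=np.nan_to_num((P[...,2]>.046)&(P[...,2]<.1)&(abs(P[...,0]-.47)<.045)&(abs(P[...,1]-.09)<.11)).astype(np.uint8)
n,l,s,c=cv2.connectedComponentsWithStats(M)
for k in range(1,n):
    if s[k,4]<30: continue
    q=P[l==k];zt=np.percentile(q[:,2],97);t=q[q[:,2]>zt-.004]
    (x,y),rad=cv2.minEnclosingCircle(t[:,:2].astype(np.float32));print(s[k],"top",zt.round(4),"mean",t.mean(0).round(4),"circ",round(x,4),round(y,4),round(rad,4))
M=np.nan_to_num((abs(P[...,2]-.026)<.004)&(abs(P[...,0]-.47)<.08)&(abs(P[...,1]-.09)<.14)).astype(np.uint8)
n,l,s,c=cv2.connectedComponentsWithStats(M);k=1+np.argmax(s[1:,4]);print("stand",cv2.minAreaRect(P[l==k][:,:2].astype(np.float32)))
E
```

```text
t: 3.0
tcp_pos: [0.4598, -0.0065, 0.2315]
tool_rot: [1.959, 2.455, 0.0]
ft_force: [1.0, -0.3, 0.6]
grip_width: 0.0511
grip_force: 0.0
t: 3.33
tcp_pos: [0.4619, 0.0619, 0.2313]
tool_rot: [-1.957, -2.458, -0.0]
ft_force: [-0.8, -0.2, 0.7]
grip_width: 0.051
grip_force: 0.0
tcp [0.4619 0.0619 0.2313] yaw 102.95 tilt [-0.      0.0003] shift [0.33 0.   0.05] turn -0.14 g 0.051 0.0
[323  50  23  24 391] top 0.0577 mean [0.4544 0.1602 0.0561] circ 0.4543 0.1604 0.0099
[324 107  24  24 428] top 0.0574 mean [0.4669 0.1138 0.0561] circ 0.4671 0.1136 0.0105
[322 157  26  33 693] top 0.0864 mean [0.4768 0.0677 0.0852] circ 0.477 0.0671 0.0107
[322 203  24  36 690] top 0.0863 mean [0.4875 0.022  0.085 ] circ 0.4876 0.0216 0.0102
stand ((0.47185567021369934, 0.09074434638023376), (0.04623384773731232, 0.1920725256204605), 12.876136779785156)
```

View pics/w2.png

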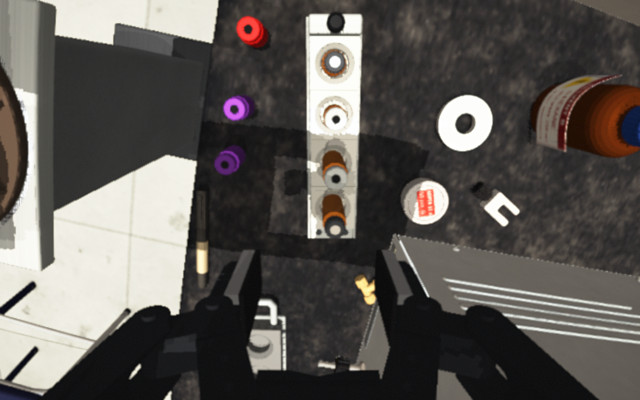

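```bash
python3 -m jog '[[-0.9,0.3,0,0,0.4],[-0.9,0.34,0,0,0.4],[0,0,1,0,0.4],[0,0,1,0,0.4],[0,0,1,0,0.4],[0,0,1,0,0.4],[0,0,0.4,0,0.4],[0,0,0,0,0.4]]' 30;  python3 - <<'E'
from h import *
go(.4876,.0218,.040,103)
E
```

```text
t: 4.05
tcp_pos: [0.4864, 0.019, 0.1195]
tool_rot: [-1.957, -2.454, 0.004]
ft_force: [-0.6, 0.0, -0.2]
grip_width: 0.051
grip_force: 0.0
tcp [0.4864 0.019  0.1195] yaw 102.86 tilt [-0.0037 -0.    ] shift [0.1  0.08 3.18] turn -0.03 g 0.051 0.0
```

```bash
python3 -m jog '[[0.1,0.08,0.8,0,0.4],[0,0,0.8,0,0.4],[0,0,0.8,0,0.4],[0,0,0.6,0,0.4],[0,0,0.2,0,0.4],[0,0,0,0,0.4],[0,0,0,0,0.4]]' 30;  python3 - <<'E'
from h import *
go(.4876,.0218,.040,103);st=robot.observe()
p,d=grab_frame("wrist");cv2.imwrite("pics/w3.png",p[:,:,::-1])
E
```

```text
t: 4.63
tcp_pos: [0.4897, 0.0226, 0.0423]
tool_rot: [1.956, 2.457, 0.001]
ft_force: [-0.7, -0.3, 0.8]
grip_width: 0.0508
grip_force: 0.0
tcp [0.4897 0.0226 0.0423] yaw 102.95 tilt [ 0.0009 -0.    ] shift [-0.01 -0.09  0.09] turn -0.01 g 0.0508 0.0
```

View pics/w3.png

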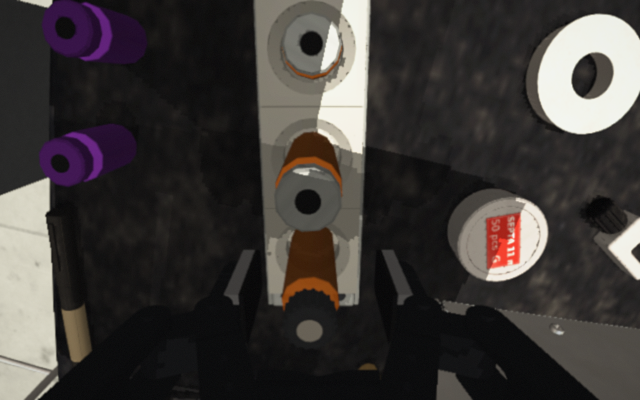

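The vial cap (310,331) lies centred between the finger tips (around 250 and 385). I'll close the gripper now.

```bash
python3 -m jog '[[0,0,0,0,1],[0,0,0,0,1],[0,0,0,0,1],[0,0,0,0,1],[0,0,0,0,1],[0,0,-0.6,0,1],[0,0,-0.8,0,1],[0,0,-0.5,0,1],[0,0,0,0,1]]' 30;  python3 - <<'E'
from h import *
go(.4701,-.3192,.090,101.46)
E
```

```text
t: 5.43
tcp_pos: [0.4904, 0.0229, 0.0912]
tool_rot: [1.955, 2.456, 0.004]
ft_force: [0.9, -0.5, -0.1]
grip_width: 0.0217
grip_force: 29.9
tcp [0.4904 0.0229 0.0912] yaw 102.97 tilt [ 0.0037 -0.    ] shift [-13.15  -3.86   0.05] turn 0.38 g 0.0217 29.9
```

```bash
python3 -m jog '[[-0.5,-0.2,0,0,1],[-1,-0.3,0,0,1],[-1,-0.3,0,0,1],[-1,-0.3,0,0,1],[-1,-0.3,0,0,1],[-1,-0.3,0,0,1],[-1,-0.3,0,0,1],[-1,-0.3,0,0.1,1],[-1,-0.3,0,0.1,1],[-1,-0.3,0,0.1,1]]'; python3 -m jog '[[-1,-0.3,0,0.1,1],[-1,-0.3,0,0,1],[-1,-0.2,0,0,1],[-0.65,-0.2,0,0,1],[0,0,0,0,1],[0,0,0,0,1]]'
python3 - <<'E'
from h import *
go(.4701,-.3192,.0423,101.46)
p,d=grab_frame("wrist");cv2.imwrite("pics/w4.png",p[:,:,::-1])
E
```

```text
t: 6.27
tcp_pos: [0.4707, -0.226, 0.0885]
tool_rot: [-1.982, -2.437, -0.0]
ft_force: [0.3, -0.8, -0.7]
grip_width: 0.022
grip_force: 29.9
t: 6.77
tcp_pos: [0.4643, -0.3198, 0.0883]
tool_rot: [-1.992, -2.429, -0.0]
ft_force: [0.0, 0.4, 0.0]
grip_width: 0.022
grip_force: 29.9
tcp [ 0.4643 -0.3198  0.0883] yaw 101.27 tilt [-0.0003  0.0003] shift [-0.02  0.23  1.84] turn -0.05 g 0.022 29.9
```

View pics/w4.png

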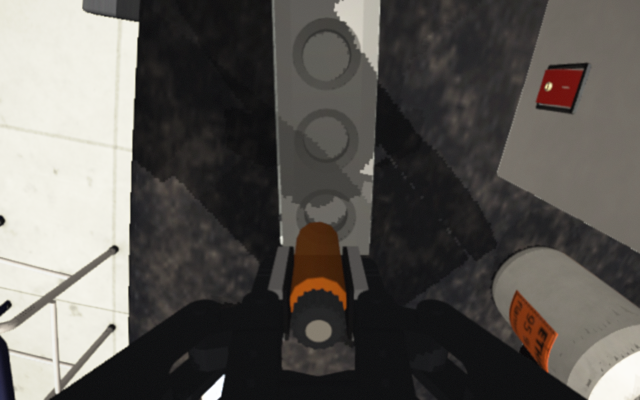

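```bash
python3 -m jog '[[0,0.23,0,0,1],[0,0,0.5,0,1],[0,0,0.5,0,1],[0,0,0.5,0,1],[0,0,0.3,0,1],[0,0,0,0,1],[0,0,0,0,1]]'
python3 - <<'E'
from h import *
go(.4701,-.3192,.0423,101.46)
E
```

```text
t: 7.4
tcp_pos: [0.4706, -0.3173, 0.0436]
tool_rot: [-1.989, -2.431, -0.0]
ft_force: [0.1, -0.2, -0.8]
grip_width: 0.0223
grip_force: 30.1
tcp [ 0.4706 -0.3173  0.0436] yaw 101.42 tilt [-0.0006  0.0005] shift [-0.07 -0.03  0.05] turn -0.01 g 0.0223 30.1
```

```bash
python3 -m jog '[[0,0,0.06,0,1],[0,0,0,0,0.4],[0,0,0,0,0.4],[0,0,0,0,0.4],[0,0,0,0,0.4],[0,0,-0.4,0,0.4],[0,0,-1,0,0.4],[0,0,-1,0,0.4],[0,0,-1,0,0.4],[0,0,-0.6,0,0.4]]'
python3 - <<'E'
from h import *
go(.4769,.0674,.140,103)
p,d=grab_frame("wrist");cv2.imwrite("pics/w5.png",p[:,:,::-1])
E
```

```text
t: 8.23
tcp_pos: [0.471, -0.3186, 0.1455]
tool_rot: [1.989, 2.428, 0.0]
ft_force: [0.8, -0.1, 0.2]
grip_width: 0.0516
grip_force: 0.0
tcp [ 0.471  -0.3186  0.1455] yaw 101.36 tilt [ 0.0021 -0.0016] shift [15.09  3.27  0.2 ] turn -0.41 g 0.0516 0.0
```

View pics/w5.png

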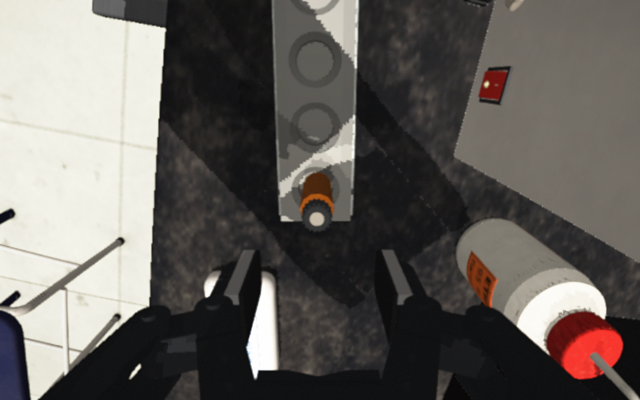

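Vial 4 stands upright in the last well. Vial 3 is next.

```bash
python3 -m jog '[[0.6,0.2,0,0,0.4],[1,0.2,0,-0.1,0.4],[1,0.2,0,-0.1,0.4],[1,0.2,0,-0.1,0.4],[1,0.2,0,-0.1,0.4],[1,0.2,0,0,0.4],[1,0.2,0,0,0.4],[1,0.2,0,0,0.4],[1,0.2,0,0,0.4],[1,0.2,0,0,0.4]]'; python3 -m jog '[[1,0.2,0,0,0.4],[1,0.2,0,0,0.4],[1,0.2,0,0,0.4],[1,0.2,0,0,0.4],[1,0.2,0,0,0.4],[0.5,0.2,0,0,0.4],[0,0,0,0,0.4],[0,0,0,0,0.4]]'
python3 - <<'E'
from h import *
go(.4769,.0674,.042,103)
E
```

```text
t: 9.12
tcp_pos: [0.4667, -0.0713, 0.1423]
tool_rot: [-1.956, -2.458, 0.0]
ft_force: [-0.6, 0.4, -1.0]
grip_width: 0.0512
grip_force: 0.0
t: 9.78
tcp_pos: [0.4653, 0.0684, 0.1422]
tool_rot: [-1.954, -2.46, 0.001]
ft_force: [-0.4, -0.3, -0.5]
grip_width: 0.0508
grip_force: 0.0
tcp [0.4653 0.0684 0.1422] yaw 103.08 tilt [-0.0005 -0.0001] shift [-0.14  0.45  4.01] turn 0.02 g 0.0508 0.0
```

```bash
python3 -m jog '[[-0.1,0.45,0,0,0.4],[0,0,0.5,0,0.4],[0,0,1,0,0.4],[0,0,1,0,0.4],[0,0,1,0,0.4],[0,0,0.5,0,0.4],[0,0,0,0,0.4],[0,0,0,0,0.4]]'
python3 - <<'E'
from h import *
go(.4769,.0674,.042,103)
p,d=grab_frame("wrist");cv2.imwrite("pics/w6.png",p[:,:,::-1])
E
```

```text
t: 10.45
tcp_pos: [0.4775, 0.067, 0.0419]
tool_rot: [-1.957, -2.456, 0.002]
ft_force: [-0.4, 1.1, 0.3]
grip_width: 0.0511
grip_force: 0.0
tcp [0.4775 0.067  0.0419] yaw 102.9 tilt [-0.0014 -0.0001] shift [ 0.02 -0.02 -0.  ] turn -0.03 g 0.0511 0.0
```

View pics/w6.png

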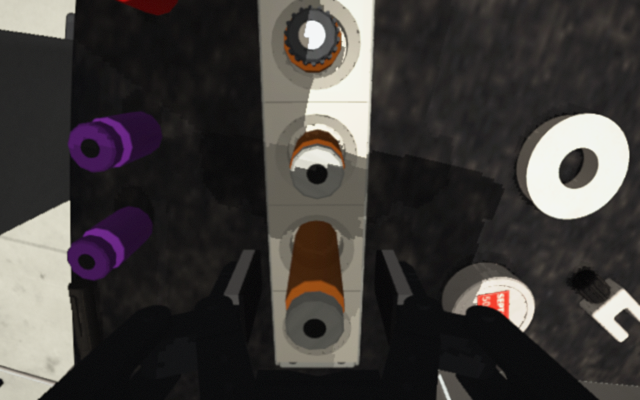

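Vial 3's cap (315,325) is centred between the fingers. I'll grip, lift and carry it to well 3.

```bash
python3 -m jog '[[0,0,0,0,1],[0,0,0,0,1],[0,0,0,0,1],[0,0,0,0,1],[0,0,0,0,1],[0,0,-0.6,0,1],[0,0,-0.8,0,1],[0,0,-0.5,0,1],[0,0,0,0,1]]' 30;  python3 - <<'E'
from h import *
go(.4605,-.2722,.090,101.46)
E
```

```text
t: 11.25
tcp_pos: [0.4788, 0.068, 0.0923]
tool_rot: [1.954, 2.456, 0.004]
ft_force: [1.6, 0.2, 0.5]
grip_width: 0.0223
grip_force: 29.6
tcp [0.4788 0.068  0.0923] yaw 102.97 tilt [0.0039 0.0003] shift [-13.1   -3.77   0.08] turn 0.38 g 0.0223 29.6
```

```bash
python3 -m jog '[[-0.5,-0.2,0,0,1],[-1,-0.3,0,0,1],[-1,-0.3,0,0,1],[-1,-0.3,0,0,1],[-1,-0.3,0,0,1],[-1,-0.3,0,0,1],[-1,-0.3,0,0,1],[-1,-0.3,0,0.1,1],[-1,-0.3,0,0.1,1],[-1,-0.3,0,0.1,1]]'; python3 -m jog '[[-1,-0.3,0,0.1,1],[-1,-0.2,0,0,1],[-1,-0.2,0,0,1],[-0.6,-0.1,0,0,1],[0,0,0,0,1],[0,0,0,0,1]]'
python3 - <<'E'
from h import *
go(.4605,-.2722,.042,101.46)
E
```

```text
t: 12.08
tcp_pos: [0.4591, -0.1811, 0.0895]
tool_rot: [1.982, 2.437, 0.0]
ft_force: [0.7, 0.6, -0.7]
grip_width: 0.022
grip_force: 29.6
t: 12.58
tcp_pos: [0.4575, -0.2723, 0.0894]
tool_rot: [-1.992, -2.429, -0.0]
ft_force: [-0.3, 0.8, -0.1]
grip_width: 0.0225
grip_force: 29.6
tcp [ 0.4575 -0.2723  0.0894] yaw 101.29 tilt [-0.0003  0.0003] shift [-0.02  0.12  1.9 ] turn -0.04 g 0.0225 29.6
```

```bash
python3 -m jog '[[0,0.12,0,0,1],[0,0,0.5,0,1],[0,0,0.5,0,1],[0,0,0.5,0,1],[0,0,0.36,0,1],[0,0,0,0,1],[0,0,0,0,1]]'
python3 - <<'E'
from h import *
go(.4605,-.2722,.042,101.46)
E
```

```text
t: 13.17
tcp_pos: [0.4607, -0.2704, 0.0429]
tool_rot: [-1.989, -2.431, 0.0]
ft_force: [-0.7, -0.4, -0.3]
grip_width: 0.0222
grip_force: 30.9
tcp [ 0.4607 -0.2704  0.0429] yaw 101.43 tilt [-0.0008  0.0006] shift [-0.07 -0.02  0.03] turn -0.01 g 0.0222 30.9
```

```bash
python3 -m jog '[[0,0,0.04,0,1],[0,0,0,0,0.4],[0,0,0,0,0.4],[0,0,0,0,0.4],[0,0,0,0,0.4],[0,0,-0.4,0,0.4],[0,0,-1,0,0.4],[0,0,-1,0,0.4],[0,0,-1,0,0.4],[0,0,-0.6,0,0.4]]'
python3 - <<'E'
from h import *
go(.467,.1137,.140,103)
p,d=grab_frame("wrist");cv2.imwrite("pics/w7.png",p[:,:,::-1])
E
```

```text
t: 14.0
tcp_pos: [0.4613, -0.2719, 0.1454]
tool_rot: [1.989, 2.428, 0.0]
ft_force: [1.4, -1.3, 0.1]
grip_width: 0.0514
grip_force: 0.0
tcp [ 0.4613 -0.2719  0.1454] yaw 101.36 tilt [ 0.0021 -0.0014] shift [15.08  3.26  0.2 ] turn -0.41 g 0.0514 0.0
```

View pics/w7.png

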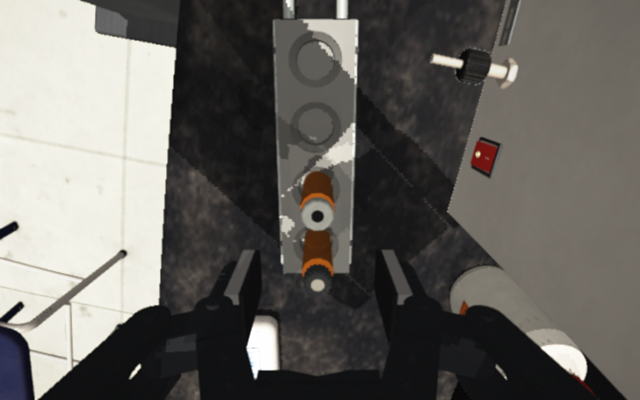

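Vials 3 and 4 are both upright in their wells. Vial 2 is next.

```bash
python3 -m jog '[[0.6,0.2,0,0,0.4],[1,0.2,0,-0.1,0.4],[1,0.2,0,-0.1,0.4],[1,0.2,0,-0.1,0.4],[1,0.2,0,-0.1,0.4],[1,0.2,0,0,0.4],[1,0.2,0,0,0.4],[1,0.2,0,0,0.4],[1,0.2,0,0,0.4],[1,0.3,0,0,0.4]]'; python3 -m jog '[[1,0.3,0,0,0.4],[1,0.3,0,0,0.4],[1,0.3,0,0,0.4],[1,0.2,0,0,0.4],[1,0.2,0,0,0.4],[0.4,0.2,0,0,0.4],[0,0,0,0,0.4],[0,0,0,0,0.4]]'
python3 - <<'E'
from h import *
go(.467,.1137,.030,103)
E
```

```text
t: 14.88
tcp_pos: [0.4597, -0.0247, 0.1429]
tool_rot: [1.957, 2.458, 0.0]
ft_force: [0.3, -0.7, 0.7]
grip_width: 0.0513
grip_force: 0.0
t: 15.55
tcp_pos: [0.4666, 0.1142, 0.1426]
tool_rot: [1.954, 2.459, 0.0]
ft_force: [-0.0, -0.2, 1.1]
grip_width: 0.051
grip_force: 0.0
tcp [0.4666 0.1142 0.1426] yaw 103.06 tilt [ 0.0003 -0.0001] shift [-0.02  0.01  4.5 ] turn 0.01 g 0.051 0.0
```

```bash
python3 -m jog '[[0,0,0.5,0,0.4],[0,0,1,0,0.4],[0,0,1,0,0.4],[0,0,1,0,0.4],[0,0,0.6,0,0.4],[0,0,0.35,0,0.4],[0,0,0,0,0.4],[0,0,0,0,0.4]]'
python3 - <<'E'
from h import *
go(.467,.1137,.030,103)
p,d=grab_frame("wrist");cv2.imwrite("pics/w8.png",p[:,:,::-1])
E
```

```text
t: 16.22
tcp_pos: [0.4665, 0.1134, 0.0313]
tool_rot: [-1.957, -2.457, 0.001]
ft_force: [-0.0, -0.6, 0.1]
grip_width: 0.0511
grip_force: 0.0
tcp [0.4665 0.1134 0.0313] yaw 102.92 tilt [-0.0005 -0.0002] shift [0.01 0.02 0.05] turn -0.02 g 0.0511 0.0
```

View pics/w8.png

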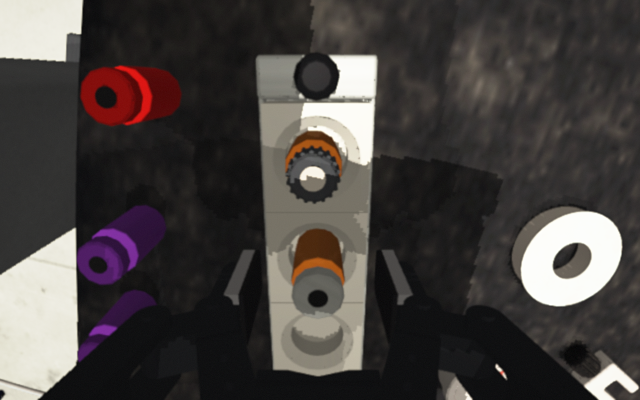

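Vial 2 (cap 317,297) is centred between the fingers. I'll grip it.

```bash
python3 -m jog '[[0,0,0,0,1],[0,0,0,0,1],[0,0,0,0,1],[0,0,0,0,1],[0,0,0,0,1],[0,0,-0.6,0,1],[0,0,-0.8,0,1],[0,0,-0.6,0,1],[0,0,0,0,1]]' 30;  python3 - <<'E'
from h import *
go(.451,-.2252,.080,101.46)
E
```

```text
t: 17.02
tcp_pos: [0.4681, 0.1145, 0.0838]
tool_rot: [1.954, 2.456, 0.005]
ft_force: [1.6, -0.7, -0.1]
grip_width: 0.0214
grip_force: 29.8
tcp [0.4681 0.1145 0.0838] yaw 102.98 tilt [0.0041 0.0007] shift [-13.09  -3.72   0.14] turn 0.38 g 0.0214 29.8
```

```bash
python3 -m jog '[[-0.5,-0.2,0,0,1],[-1,-0.3,0,0,1],[-1,-0.3,0,0,1],[-1,-0.3,0,0,1],[-1,-0.3,0,0,1],[-1,-0.3,0,0,1],[-1,-0.3,0,0,1],[-1,-0.3,0,0.1,1],[-1,-0.3,0,0.1,1],[-1,-0.3,0,0.1,1]]'; python3 -m jog '[[-1,-0.3,0,0.1,1],[-1,-0.2,0,0,1],[-1,-0.1,0,0,1],[-0.6,-0.1,0,0,1],[0,0,0,0,1],[0,0,0,0,1]]'
python3 - <<'E'
from h import *
go(.451,-.2252,.0313,101.46)
p,d=grab_frame("wrist");cv2.imwrite("pics/w9.png",p[:,:,::-1])
E
```

```text
t: 17.85
tcp_pos: [0.4483, -0.1347, 0.0809]
tool_rot: [1.982, 2.437, 0.0]
ft_force: [1.0, 0.5, 0.3]
grip_width: 0.0211
grip_force: 29.8
t: 18.35
tcp_pos: [0.4491, -0.2257, 0.0808]
tool_rot: [-1.992, -2.429, -0.0]
ft_force: [0.1, 1.7, -1.0]
grip_width: 0.0211
grip_force: 29.8
tcp [ 0.4491 -0.2257  0.0808] yaw 101.28 tilt [-0.0001  0.0001] shift [0.   0.08 1.98] turn -0.04 g 0.0211 29.8
```

View pics/w9.png

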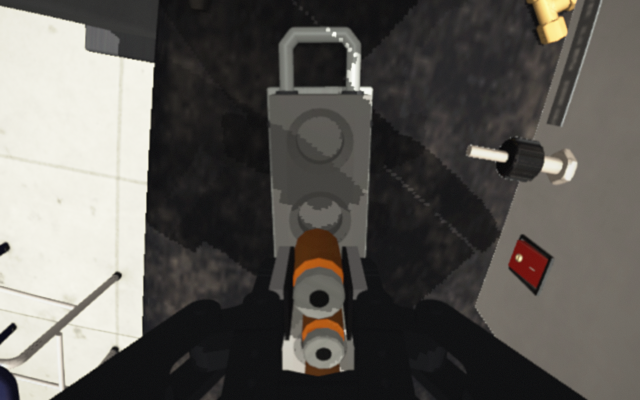

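```bash
python3 -m jog '[[0,0.08,0,0,1],[0,0,0.5,0,1],[0,0,0.5,0,1],[0,0,0.5,0,1],[0,0,0.44,0,1],[0,0,0,0,1],[0,0,0,0,1]]'
python3 - <<'E'
from h import *
go(.451,-.2252,.0313,101.46)
E
```

```text
t: 18.98
tcp_pos: [0.4511, -0.224, 0.032]
tool_rot: [-1.989, -2.43, 0.0]
ft_force: [0.2, 0.6, -0.2]
grip_width: 0.0211
grip_force: 31.9
tcp [ 0.4511 -0.224   0.032 ] yaw 101.42 tilt [-0.0011  0.0006] shift [-0.05 -0.01  0.03] turn -0.01 g 0.0211 31.9
```

```bash
python3 -m jog '[[0,0,0.03,0,1],[0,0,0,0,0.4],[0,0,0,0,0.4],[0,0,0,0,0.4],[0,0,0,0,0.4],[0,0,-0.4,0,0.4],[0,0,-1,0,0.4],[0,0,-1,0,0.4],[0,0,-1,0,0.4],[0,0,-1,0,0.4]]'
python3 - <<'E'
from h import *
go(.4544,.1603,.140,103)
m=camera_model("wrist");st=robot.observe();p,d=grab_frame("wrist");P=cloud(m,d,st)
def tops(P):
    M=np.nan_to_num((P[...,2]>.046)&(P[...,2]<.1)&(abs(P[...,0]-.456)<.04)&(abs(P[...,1]+.25)<.11)).astype(np.uint8)
    n,l,s,c=cv2.connectedComponentsWithStats(M)
    for k in range(1,n):
        if s[k,4]>30:
            q=P[l==k];zt=np.percentile(q[:,2],97);print(s[k],zt.round(4),q[q[:,2]>zt-.004].mean(0).round(4))
tops(P)
E
```

```text
t: 19.82
tcp_pos: [0.4511, -0.2247, 0.1437]
tool_rot: [1.991, 2.43, 0.0]
ft_force: [0.6, 0.2, -0.0]
grip_width: 0.0511
grip_force: 0.0
tcp [ 0.4511 -0.2247  0.1437] yaw 101.36 tilt [ 0.0001 -0.    ] shift [15.07  3.16  0.15] turn -0.41 g 0.0511 0.0
[303 186  30  32 713] 0.0574 [ 0.452  -0.2247  0.0561]
[ 302  244   33   53 1478] 0.0862 [ 0.4613 -0.2697  0.0851]
[ 304  298   30   56 1406] 0.0859 [ 0.4712 -0.3176  0.0848]
```

Vials 2–4 are seated: tops at about 57, 86 and 86 mm, matching their heights in the stand. Now the last one, vial 1.

```bash
python3 -m jog '[[0.6,0.2,0,0,0.4],[1,0.2,0,-0.1,0.4],[1,0.2,0,-0.1,0.4],[1,0.2,0,-0.1,0.4],[1,0.2,0,-0.1,0.4],[1,0.2,0,0,0.4],[1,0.2,0,0,0.4],[1,0.2,0,0,0.4],[1,0.2,0,0,0.4],[1,0.3,0,0,0.4]]'; python3 -m jog '[[1,0.3,0,0,0.4],[1,0.3,0,0,0.4],[1,0.2,0,0,0.4],[1,0.2,0,0,0.4],[1,0.2,0,0,0.4],[0.4,0.2,0,0,0.4],[0,0,0,0,0.4],[0,0,0,0,0.4]]'
python3 - <<'E'
from h import *
go(.4544,.1603,.030,103)
E
```

```text
t: 20.7
tcp_pos: [0.4503, 0.022, 0.1424]
tool_rot: [1.957, 2.458, 0.0]
ft_force: [1.1, 0.3, 0.2]
grip_width: 0.0515
grip_force: 0.0
t: 21.37
tcp_pos: [0.4547, 0.1603, 0.1421]
tool_rot: [1.954, 2.459, 0.0]
ft_force: [0.2, -0.9, 0.1]
grip_width: 0.0513
grip_force: 0.0
tcp [0.4547 0.1603 0.1421] yaw 103.05 tilt [ 0.0003 -0.0001] shift [ 0.   -0.01  4.48] turn 0.01 g 0.0513 0.0
```

```bash
python3 -m jog '[[0,0,0.5,0,0.4],[0,0,1,0,0.4],[0,0,1,0,0.4],[0,0,1,0,0.4],[0,0,0.6,0,0.4],[0,0,0.35,0,0.4],[0,0,0,0,0.4],[0,0,0,0,0.4]]'
python3 - <<'E'
from h import *
go(.4544,.1603,.030,103)
p,d=grab_frame("wrist");cv2.imwrite("pics/w10.png",p[:,:,::-1])
E
```

```text
t: 22.03
tcp_pos: [0.4547, 0.1595, 0.0308]
tool_rot: [-1.957, -2.457, 0.001]
ft_force: [0.5, -0.5, -0.2]
grip_width: 0.051
grip_force: 0.0
tcp [0.4547 0.1595 0.0308] yaw 102.92 tilt [-0.0006 -0.0002] shift [ 0.03 -0.    0.03] turn -0.02 g 0.051 0.0
```

View pics/w10.png

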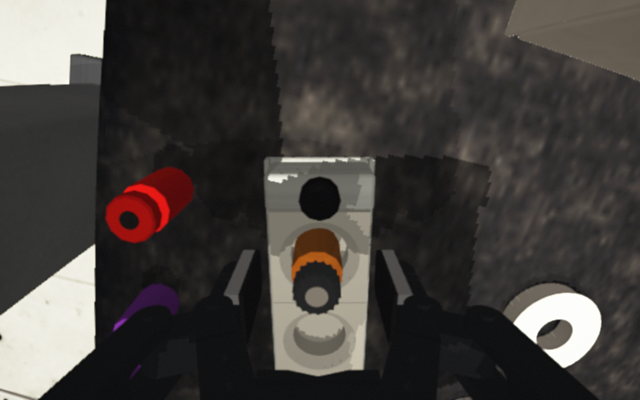

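Vial 1's cap (317,290) is centred, and the thumbscrew (320,198) is clear. I'll grip and lift.

```bash
python3 -m jog '[[0,0,0,0,1],[0,0,0,0,1],[0,0,0,0,1],[0,0,0,0,1],[0,0,0,0,1],[0,0,-0.6,0,1],[0,0,-0.8,0,1],[0,0,-0.6,0,1],[0,0,0,0,1]]' 30;  python3 - <<'E'
from h import *
go(.4415,-.1781,.080,101.46)
E
```

```text
t: 22.83
tcp_pos: [0.4561, 0.1607, 0.0832]
tool_rot: [1.955, 2.456, 0.005]
ft_force: [1.6, 0.3, -0.6]
grip_width: 0.0208
grip_force: 29.7
tcp [0.4561 0.1607 0.0832] yaw 102.98 tilt [0.0039 0.0011] shift [-13.08  -3.62   0.11] turn 0.38 g 0.0208 29.7
```

```bash
python3 -m jog '[[-0.5,-0.2,0,0,1],[-1,-0.3,0,0,1],[-1,-0.3,0,0,1],[-1,-0.3,0,0,1],[-1,-0.3,0,0,1],[-1,-0.3,0,0,1],[-1,-0.2,0,0,1],[-1,-0.3,0,0.1,1],[-1,-0.3,0,0.1,1],[-1,-0.2,0,0.1,1]]'; python3 -m jog '[[-1,-0.3,0,0.1,1],[-1,-0.2,0,0,1],[-1,-0.1,0,0,1],[-0.6,-0.1,0,0,1],[0,0,0,0,1],[0,0,0,0,1]]'
python3 - <<'E'
from h import *
go(.4415,-.1781,.0308,101.46)
p,d=grab_frame("wrist");cv2.imwrite("pics/w11.png",p[:,:,::-1])
E
```

```text
t: 23.67
tcp_pos: [0.4409, -0.0875, 0.0803]
tool_rot: [-1.982, -2.437, 0.0]
ft_force: [0.3, 0.2, -0.6]
grip_width: 0.0211
grip_force: 29.7
t: 24.17
tcp_pos: [0.4422, -0.1785, 0.0803]
tool_rot: [-1.992, -2.429, -0.0]
ft_force: [0.4, -0.1, -0.2]
grip_width: 0.0211
grip_force: 29.7
tcp [ 0.4422 -0.1785  0.0803] yaw 101.28 tilt [-0.0001  0.0001] shift [ 0.02 -0.02  1.98] turn -0.05 g 0.0211 29.7
```

View pics/w11.png

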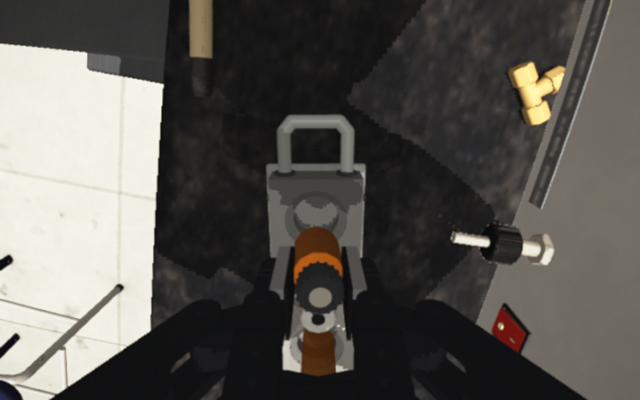

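Vial 1 is held upright over the handle-side well. I'll lower and release it.

```bash
python3 -m jog '[[0,0,0.5,0,1],[0,0,0.5,0,1],[0,0,0.5,0,1],[0,0,0.45,0,1],[0,0,0.02,0,1],[0,0,0,0,1],[0,0,0,0,1]]'
python3 - <<'E'
from h import *
go(.4415,-.1781,.0308,101.46)
E
```

```text
t: 24.8
tcp_pos: [0.4423, -0.1771, 0.0312]
tool_rot: [-1.989, -2.431, 0.0]
ft_force: [0.4, 0.3, 0.4]
grip_width: 0.0208
grip_force: 32.9
tcp [ 0.4423 -0.1771  0.0312] yaw 101.43 tilt [-0.0005  0.0003] shift [-0.03 -0.04  0.02] turn -0.01 g 0.0208 32.9
```

```bash
python3 -m jog '[[0,0,0.02,0,1],[0,0,0,0,0.4],[0,0,0,0,0.4],[0,0,0,0,0.4],[0,0,0,0,0.4],[0,0,-0.4,0,0.4],[0,0,-1,0,0.4],[0,0,-1,0,0.4],[0,0,-1,0,0.4],[0,0,-1,0,0.4]]';python3 -m jog '[[0,0,-1,0,0.4],[0,0,-1,0,0.4],[0,0,-1,0,0.4],[0,0,0,0,0.4],[0,0,0,0,0.4]]'
python3 - <<'E'
from h import *
m=camera_model("wrist");st=robot.observe();p,d=grab_frame("wrist");P=cloud(m,d,st);cv2.imwrite("pics/w12.png",p[:,:,::-1])
M=np.nan_to_num((P[...,2]>.046)&(P[...,2]<.1)&(abs(P[...,0]-.456)<.04)&(abs(P[...,1]+.25)<.11)).astype(np.uint8)
n,l,s,c=cv2.connectedComponentsWithStats(M)
for k in range(1,n):
    if s[k,4]>30:
        q=P[l==k];zt=np.percentile(q[:,2],97);print(s[k],zt.round(4),q[q[:,2]>zt-.004].mean(0).round(4))
E
```

```text
t: 25.63
tcp_pos: [0.4421, -0.178, 0.1427]
tool_rot: [1.991, 2.43, 0.0]
ft_force: [1.2, 0.5, -1.0]
grip_width: 0.0511
grip_force: 0.0
t: 26.05
tcp_pos: [0.443, -0.1784, 0.2176]
tool_rot: [1.989, 2.428, 0.001]
ft_force: [-0.4, 0.3, -0.1]
grip_width: 0.0513
grip_force: 0.0
[307 161  21  24 371] 0.0575 [ 0.4432 -0.1767  0.0561]
[305 211  23  24 399] 0.0574 [ 0.4521 -0.2246  0.0561]
[305 254  24  41 836] 0.0864 [ 0.4615 -0.2699  0.0852]
[305 296  23  41 789] 0.0862 [ 0.4713 -0.3178  0.085 ]
```

View pics/w12.png

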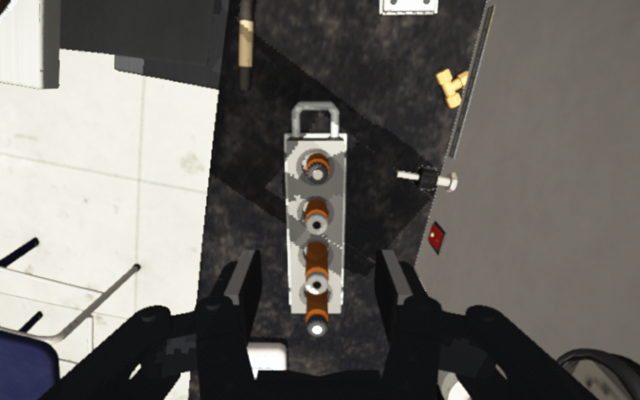

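All four vials stand upright, in order: from the handle, short screw, short crimp, tall crimp, tall screw. The gripper is clear of them.

```bash
python3 -c "
from station import robot
print(robot.sign_off())"
```

```text
the job is handed in; nothing more can be done
None
```

All four vials are upright and fully down in the tray in their running order (from the handle: short screw, short crimp, tall crimp, tall screw), released, and the job was handed in at about 26 s of the 96 s allowed.

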